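Refit the tee handle and turn on the bearing air

TASK

The glass blank is loaded on the rotary table and its air bearing now needs air, but the handle of the shut-off valve has been pulled off. Push the loose tee handle fully home on the valve's bare square stem, with its wings straight across the pipe because the valve is shut, then use the handle to turn the valve a quarter turn anticlockwise as seen from above, to its stop, so that it is fully open with the wings along the pipe. Leave the handle seated on the stem, and leave the glass blank and the other things lying about where they are.

Things in the scene. Friction and masses are not known exactly. Their poses are not given: they have to be found in the camera images.
- t_handle_mid (a point): Centre of the loose tee handle: plain aluminium, 160 g, 44 mm tall, standing on its boss at any yaw. Boss 26 x 26 mm square over the full height; two wings on top along x, 84 mm tip to tip, 15 mm thick at the boss, 6 mm at the tips, underside 20 to 30 mm above the foot. A 13.2 mm square through-hole runs along z, sides parallel to the boss's. z up, y across the wings; a half turn is the same.
- stem_tip (a point): Centre of the top of the brass ball valve's bare steel stem, 118 mm above the table; its axes stay with the valve's housing (z up, x across the pipe, y along it). Stem 12 mm square, its top 3 mm tapered to 7 mm; sides parallel to x and y when shut. It stands 30 mm above a hexagonal nut (24 mm) on which the boss rests when fully home: the handle's centre is then 8 mm below this point.
- valve_stem (a joint): Angle of the valve's stem, rad: 0 shut, 1.571 fully open, stops at both ends; grows anticlockwise from above. Starts shut, within 0.08; stays where it is left (friction 0.12 N m). The fitted handle has about 6 degrees of play on the square each way, so turn it on until the stem reaches its stop.
- regulator_top (a point): Top centre of the black knob of the pressure regulator (48 mm square body), fixed on the pipe 125 mm from the stem along +y of the valve's axes, 119 mm above the table.
- platen_mid (a point): Centre of the top of the fixed rotary table's black platen, 176 mm dia., 72 mm above the table, 210 mm from the stem along -y and 70 mm along +x of the valve's axes, on a 170 mm square base.
- glass_mid (a point): Centre of the clear glass blank, a disc 90 mm dia. and 45 mm thick, 0.7 kg, lying loose and flat on the rotary table's black platen. To be left alone.
- thumbwheel_mid (a point): Centre of a loose knurled steel thumbwheel, 45 mm dia., 26 mm high with its hub, near the handle. To be left alone.
- lens_mid (a point): Centre of a loose lens in a black ring, 58 mm dia., 14 mm high, near the handle. To be left alone.
- mirror_mid (a point): Mid-height of a loose mirror mount on a post, 141 mm tall, foot 50 x 75 mm, left of the valve. To be left alone.
- centring_mid (a point): Mid-height of a loose round centring mount with three adjusters on a post, 172 mm tall, foot 50 x 75 mm, on the right. To be left alone.
- driver_mid (a point): Middle of a flat-tipped screwdriver, 190 mm long, black handle, lying loose on the left. To be left alone.
- clamp_mid (a point): Centre of a loose black forked base clamp, 85 x 34 x 12 mm, on the right. To be left alone.
Mind the look-alikes: they are no part of the job. Of the things shaped like the part that bears t_handle_mid, the aluminium one is meant.

How it is judged:
By the outcome, as a careful person would: the job done as asked, in the order asked, and still so for the second after the job is handed in, with the robot touching nothing.
It also fails if it takes over 61 s, if anything falls off the work surface, if the arm or the gripper's body presses on something with over 40 N, if the wrist force passes 120 N, or if a joint passes its speed limit or range.

ROBOT

A 6-joint arm with a two-finger parallel gripper is mounted at the origin on the work surface. World frame = base frame: x ahead of the robot, y to its left, z up, the work surface at z = 0. Lengths are in m, angles in rad, forces in N, time in s.
With the tool pointing down it reaches from about 0.35 to 0.875 m from the base axis. Payload 4.2 kg.
Tool frame: the origin (TCP) lies midway between the tips of the shut fingers; the grasp point (between the pads) lies 19 mm behind it (r.hold_point_z is the z of the grasp point in the tool frame, in m); z points along the fingers, y is the direction in which the jaws open and shut (so a half turn about z gives the same grasp; the last joint's range is limited). The gripper opens to 87 mm and grips with 3 to 60 N. Pads are 19 mm wide; open, the fingers measure 117 mm over their backs; the gripper's body (75 mm by 190 mm) begins 51 mm behind the grasp point.
Start: joints at [1.454, 0.385, 0.008, 0, -1.194, -0.259], TCP at [0.229, 0.581, 0.223] pointing down, gripper open.
Joint ranges: [-3.14, 3.14], [-1.21, 2.06], [-1.07, 1.41], [-3.16, 2.05], [-2.99, -0.16], [-3.1, 3.1]. Speed limits (rad/s): [2.79, 2.79, 3.14, 3.14, 3.14, 3.14].

INTERFACE

Orientations are given as a unit quaternion [w, x, y, z].
In Python, from station import r gives the robot as it stands. The module is installed in compiled form; this text tells all that it offers.
- The arm moves only by the tool drive_tool, never from a script. Its arguments are lists of equal length, an entry for each row: "translation": the shift along the tool's x, y, z in cm, a list of three; "twist": the turn about the tool's z in rad. A call has 1 to 8 rows; each row is the pose to reach, as a shift and turn from the pose measured when the call began, along the tool's axes at that moment; what a row does not reach only later rows make up. A row lasts 1/8 s, in which the tool goes at most 62.5 mm and 10.7 degrees, less where a joint would pass 70% of its speed; a pose out of reach is approached as far as the arm can. A call with a gripper value outside its range is refused whole. "fingers" is the closure, from 0 (fully open) to 1 (shut), set as the call begins (left out, the last holds). The fingers move at their own pace and stop on an object; "squeeze" is the grip in N (left out, the last holds). Time passes only in rows, so rows that repeat a pose let the fingers close. It gives the time, the measured TCP pose, the force and the opening at its end, in the units of the state.
- r.sense(): the state, without advancing time (a new reading comes with each control period).
- r.get_image(name): name is "scene" or "top" or "wrist"; returns (picture, depth): 420x560x3 uint8, red, green, blue; 420x560 float32, m along the optical axis (not along the pixel's ray), 0 where there is no reading.
- r.camera_params(name): a dict with "mtx" (3x3 intrinsics, pixels), "camera_from_world" (4x4, takes a point from world to camera coordinates). Camera axes: x right, y up, looking along -z (the intrinsics and any distortion apply to the point x, -y, -z); pixel columns grow to the right and rows downward; lengths in m; the calibration is good to about 2 mm. A picture is of the moment at which its call begins: read the wrist's pose just before it. camera_params takes no time and is no camera call; for the wrist camera it gives the pose at the moment of the call.
- r.sign_off(): hands the job in, once; it reports no verdict.
The state is a dict: "clock": time; "joint_positions": joint angles; "joint_vel": joint speeds; "joint_torque": joint torques, N m; "ee_pos": TCP position; "tool_rot": TCP orientation; "ft_force": force on the tool from outside, world axes, zero at the start; "wrist_torque": the same for the moment, N m; "gripper_width": opening from 0.0 (shut) to 1.0 (fully open).
Only numpy, scipy, OpenCV 4.12 (cv2) and the standard library are available. Lean on these libraries where they do the work, as an engineer would, in place of code of your own. Each camera call takes 0.05 s, during which the arm holds its last target.

## Working session

There is one attempt and no reset: what is moved stays moved. The work goes in short steps, Python scripts to look and compute and a tool call to move; the robot and the scene stay as the last step left them, time stands still between calls to the robot, and variables do not carry over. Pictures are saved under pics/ and viewed, and the job is handed in when it is done.

Besides the shell and the picture viewer there is one more tool, called after "Emit:" by a JSON object that holds its "method" and its "body". drive_tool: Moves the arm, as the interface text tells. Its arguments: {"type":"object","properties":{"translation":{"type":"array"},"twist":{"type":"array"},"fingers":{"type":"number"},"squeeze":{"type":"number"}},"required":["translation","twist"]}

```bash
mkdir -p pics; ls; cat > h.py <<'E'
from station import r
import numpy as np, cv2
def snap(n,tag):
    P=r.camera_params(n); im,d=r.get_image(n)
    cv2.imwrite(f'pics/{tag}.png',im[:,:,::-1]); np.savez(f'pics/{tag}.npz',im=im,d=d,K=P['mtx'],T=P['camera_from_world'])
    return im,d,P
def load(tag):
    z=np.load(f'pics/{tag}.npz'); return z['im'],z['d'],z['K'],z['T']
def world(d,K,T):
    h,w=d.shape; u,v=np.meshgrid(np.arange(w),np.arange(h))
    x=(u-K[0,2])/K[0,0]*d; y=(v-K[1,2])/K[1,1]*d
    p=np.stack([x,-y,-d,np.ones_like(d)],-1)
    return (p@np.linalg.inv(T).T)[...,:3]
def proj(p,K,T):
    c=T@np.append(p,1); return K[0,0]*c[0]/-c[2]+K[0,2],K[1,1]*-c[1]/-c[2]+K[1,2]
E
python3 - <<'E'
from h import *
for n in ['scene','top','wrist']:
    snap(n,n+'0'); P=r.camera_params(n); print(n,{k:np.round(v,3).tolist() if not isinstance(v,str) else v for k,v in P.items()})
print(r.sense(), r.hold_point_z)
E
```

```text
pics
scene {'mtx': [[521.872, 0.0, 290.158], [0.0, 521.872, 206.891], [0.0, 0.0, 1.0]], 'camera_from_world': [[0.697, 0.717, 0.007, -0.366], [-0.388, 0.369, 0.845, 0.123], [0.604, -0.591, 0.535, -1.901], [0.0, 0.0, 0.0, 1.0]]}
top {'mtx': [[520.55, 0.0, 280.258], [0.0, 520.55, 206.469], [0.0, 0.0, 1.0]], 'camera_from_world': [[-0.032, -0.999, -0.003, -0.005], [0.976, -0.032, 0.217, -0.553], [-0.217, 0.004, 0.976, -1.28], [0.0, 0.0, 0.0, 1.0]]}
wrist {'mtx': [[302.797, 0.0, 277.074], [0.0, 302.797, 212.645], [0.0, 0.0, 1.0]], 'camera_from_world': [[-0.367, -0.93, 0.001, 0.625], [0.897, -0.354, -0.265, 0.031], [0.247, -0.096, 0.964, -0.39], [0.0, 0.0, 0.0, 1.0]]}
{'clock': 0.15, 'joint_positions': array([ 1.45358235e+00,  3.85396040e-01,  6.97978900e-03, -3.52580632e-04,
       -1.19399335e+00, -2.58592213e-01]), 'joint_vel': array([-0.00109269, -0.00209081,  0.00224281,  0.00170601, -0.00072184,
       -0.00040804]), 'joint_torque': array([ 1.14788560e-03, -3.91053343e+01,  1.87588388e+01,  4.22229052e+00,
        1.24136056e-02, -1.34097518e-04]), 'ee_pos': array([0.22921597, 0.58098421, 0.22171674]), 'tool_rot': array([ 8.16196112e-04,  9.82385619e-01, -1.86863102e-01, -1.06488223e-04]), 'ft_force': array([-0.06794664,  0.45693225, -0.23030757]), 'wrist_torque': array([0.00294104, 0.01416798, 0.00475135]), 'gripper_width': 0.9994264378310005} -0.0187
```

View pics/scene0.png

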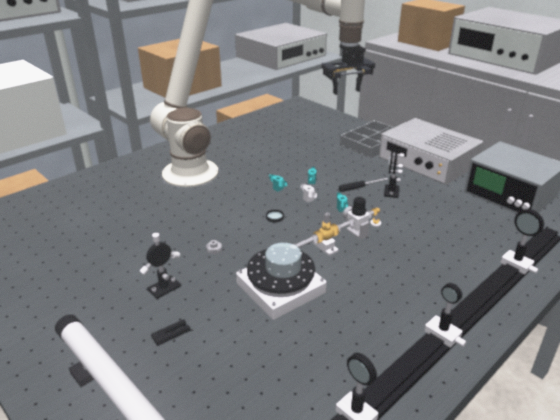

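View pics/top0.png

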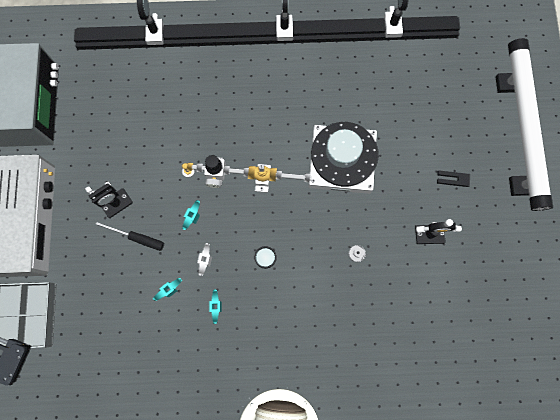

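View pics/wrist0.png

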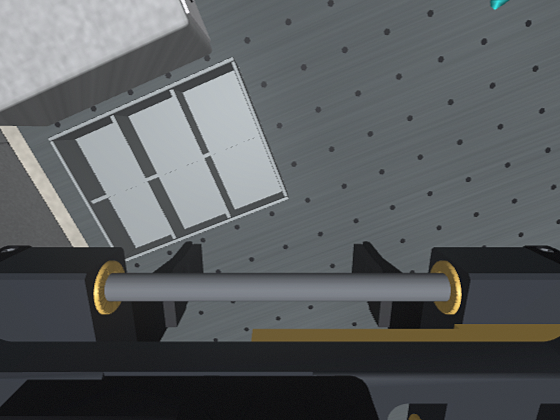

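The top picture shows four tee handles. The aluminium grey one is at (204,259); teal ones at (191,215), (168,289) and (215,306) are look-alikes. The valve is at (263,173). I'll confirm in an enlarged crop and measure.

```bash
python3 - <<'E'
from h import *
im,d,K,T=load('top0')
a=cv2.resize(im[230:290,160:280],None,fx=6,fy=6,interpolation=cv2.INTER_CUBIC)[:,:,::-1]
b=cv2.resize(im[140:200,180:300],None,fx=6,fy=6,interpolation=cv2.INTER_CUBIC)[:,:,::-1]
cv2.imwrite('pics/crop0.png',cv2.resize(np.vstack([a,b]),(600,600)))
W=world(d,K,T)
for n,u,v in [('handle',204,259),('h+',208,247),('h-',201,271),('valve',263,173),('reg',213,162),('platen',345,152),('lens',265,258),('thumb',357,254),('table',240,300)]:
    print(n,W[v,u].round(4))
# handle top pts
sub=np.zeros(d.shape,bool); sub[238:282,190:220]=1
m=sub&(W[...,2]>.033)&(W[...,2]<.06)
p=W[m]; print(len(p),p.mean(0),np.median(p[:,2]))
c,s,a=cv2.minAreaRect(p[:,:2].astype(np.float32)); print(c,s,a)
xy=p[:,:2]-p[:,:2].mean(0); w,V=np.linalg.eigh(xy.T@xy); print('long axis',V[:,1],np.degrees(np.arctan2(V[1,1],V[0,1])))
# valve tip
sub=np.zeros(d.shape,bool); sub[150:190,245:285]=1
q=W[sub&(W[...,2]>.108)]; print('tip',len(q),q.mean(0),q[:,2].max()); print(q.round(4)[:40])
# regulator knob
sub=np.zeros(d.shape,bool); sub[145:190,190:235]=1
q=W[sub&(W[...,2]>.112)]; print('reg',len(q),q.mean(0))
E
```

```text
handle [0.4301 0.1821 0.0028]
h+ [0.4546 0.165  0.0501]
h- [0.3947 0.1838 0.0439]
valve [0.6345 0.0187 0.0902]
reg [0.6588 0.1425 0.1195]
platen [ 0.6747 -0.19    0.1178]
lens [0.4268 0.0215 0.009 ]
thumb [ 0.4272 -0.2172  0.0272]
table [0.3209 0.0892 0.0006]
205 [0.42510997 0.17732388 0.04340159] 0.04348366053072539
(0.42601627111434937, 0.17721551656723022) (0.02620530128479004, 0.0836363285779953) 75.13494873046875
long axis [-0.97619599  0.21689027] 167.47355093862063
tip 30 [0.58116081 0.01600304 0.3254004 ] 1.3690224188811169
[[ 0.2608 -0.0167  1.369 ]
 [ 0.6509  0.0275  0.1158]
 [ 0.6492  0.0248  0.1211]
 [ 0.6518  0.0225  0.1125]
 [ 0.6496  0.0198  0.1192]
 [ 0.6504  0.0174  0.1165]
 [ 0.2608 -0.0167  1.369 ]
 [ 0.6488  0.0276  0.1141]
 [ 0.6487  0.0251  0.1142]
 [ 0.6469  0.0224  0.1197]
 [ 0.6478  0.02    0.1165]
 [ 0.6478  0.0175  0.1162]
 [ 0.6454  0.0276  0.1167]
 [ 0.6455  0.0251  0.1161]
 [ 0.6463  0.0226  0.1133]
 [ 0.6446  0.02    0.1183]
 [ 0.6452  0.0175  0.1163]
 [ 0.6414  0.0275  0.1212]
 [ 0.6422  0.0251  0.1183]
 [ 0.6423  0.0226  0.1177]
 [ 0.6427  0.0201  0.116 ]
 [ 0.6433  0.0177  0.1138]
 [ 0.6391  0.0276  0.12  ]
 [ 0.6401  0.0252  0.1165]
 [ 0.6397  0.0226  0.1177]
 [ 0.6397  0.0201  0.1173]
 [ 0.6413  0.0178  0.112 ]
 [ 0.2608 -0.0167  1.369 ]
 [ 0.2608 -0.0167  1.369 ]
 [ 0.2608 -0.0167  1.369 ]]
reg 160 [0.63342956 0.13449239 0.20412942]
```

View pics/crop0.png

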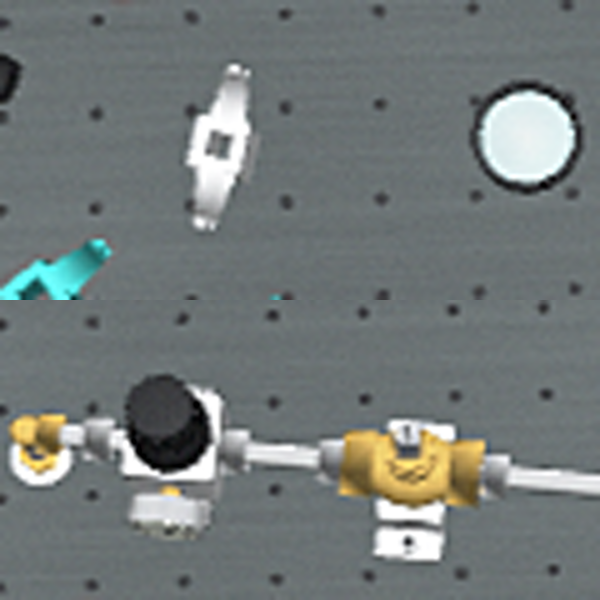

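The crop confirms it: grey aluminium handle at (204,259) with its square hole visible, and the bare stem at (263,169). Next, the valve axes and the move to hover.

```bash
cat >> h.py <<'E'
from scipy.spatial.transform import Rotation as R
def tool():
    s=r.sense(); q=s['tool_rot']; return s,s['ee_pos'],R.from_quat([q[1],q[2],q[3],q[0]]).as_matrix()
def go(xyz,yaw=None):
    """cm shift in tool axes and twist to bring TCP to xyz with tool y at yaw deg (world)"""
    s,p,M=tool(); cur=np.degrees(np.arctan2(M[1,1],M[0,1]))
    t=M.T@(np.array(xyz)-p)*100
    tw=None if yaw is None else -np.radians(yaw-cur)
    print('pos',p.round(4),'yaw',cur.round(2),'tilt z',M[:,2].round(4),'j6',s['joint_positions'][5].round(3),'clk',s['clock'])
    print('shift',t.round(3),'twist',tw)
E
python3 - <<'E'
from h import *
im,d,K,T=load('top0'); W=world(d,K,T)
sub=np.zeros(d.shape,bool); sub[145:190,190:235]=1
q=W[sub&(W[...,2]>.112)&(W[...,2]<.13)]; print('reg',len(q),q.mean(0), cv2.minEnclosingCircle(q[:,:2].astype(np.float32)))
sub=np.zeros(d.shape,bool); sub[150:190,250:280]=1
q=W[sub&(W[...,2]>.111)&(W[...,2]<.125)]; print('tip',len(q),np.median(q,0))
# pipe
for (a,b) in [(228,243),(282,308)]:
    sub=np.zeros(d.shape,bool); sub[160:185,a:b]=1
    q=W[sub&(W[...,2]>.03)&(W[...,2]<.09)]
    print('pipe',len(q),q.mean(0),q[:,2].max())
for (tag,rr,cc,lo,hi) in [('platen',(115,195),(305,385),.066,.078),('glass',(125,175),(320,370),.11,.125)]:
    sub=np.zeros(d.shape,bool); sub[rr[0]:rr[1],cc[0]:cc[1]]=1
    q=W[sub&(W[...,2]>lo)&(W[...,2]<hi)]; print(tag,cv2.minEnclosingCircle(q[:,:2].astype(np.float32)))
go([.426,.177,.20],75)
E
```

```text
reg 149 [0.66093834 0.14565151 0.11813061] ((0.6611389517784119, 0.14561153948307037), 0.01850327104330063)
tip 25 [0.64538175 0.02256871 0.1164664 ]
pipe 77 [0.65432966 0.09446989 0.05462401] 0.06438574538464503
pipe 132 [ 0.6331449  -0.0656831   0.05522502] 0.06579313986701307
platen ((0.6873828768730164, -0.19487978518009186), 0.08886675536632538)
glass ((0.6920244097709656, -0.19101718068122864), 0.04601304605603218)
pos [0.2292 0.581  0.2217] yaw -111.54 tilt z [-5.0e-04 -1.6e-03 -1.0e+00] j6 -0.259 clk 0.15
shift [33.136 30.349  2.225] twist -3.2557295312493344
```

Emit:
{"method": "drive_tool", "body": {"translation": [[33,30.5,1.5],[33,30.5,1.5],[33,30.5,1.5],[33,30.5,1.5],[33,30.5,1.5],[33,30.5,1.5],[33,30.5,1.5],[33,30.5,1.5]], "twist": [0.18,0.36,0.54,0.72,0.9,1.08,1.26,1.44]}}

```text
clock: 1.15
ee_pos: [0.4246, 0.1729, 0.207]
tool_rot: [-0.001, -0.611, 0.792, -0.0]
ft_force: [-0.3, 0.4, -0.5]
gripper_width: 0.999
```

```bash
python3 - <<'E'
from h import *
go([.426,.177,.19],75)
E
```

```text
pos [0.4246 0.1729 0.207 ] yaw 165.34 tilt z [-0.0013 -0.0022 -1.    ] j6 -0.999 clk 1.15
shift [-0.439 -0.033  1.695] twist 1.5767719770099071
```

```bash
python3 - <<'E'
from h import *
s=r.sense(); print(s['joint_positions'].round(3)); print(s['joint_vel'].round(3))
E
```

```text
[ 7.430e-01  1.130e-01 -4.040e-01  1.000e-03 -1.056e+00 -9.990e-01]
[-0.177  0.02   0.018 -0.004  0.015 -1.229]
```

Emit:
{"method": "drive_tool", "body": {"translation": [[-0.4,0,0.7],[-0.4,0,0.7],[-0.4,0,0.7],[-0.4,0,0.7],[-0.4,0,0.7],[-0.4,0,0.7],[-0.4,0,0.7],[-0.4,0,0.7]], "twist": [0.2,0.4,0.6,0.8,1.0,1.2,1.4,1.57]}}

```text
clock: 2.15
ee_pos: [0.4254, 0.1766, 0.1997]
tool_rot: [-0.001, 0.09, 0.996, -0.001]
ft_force: [0.2, -0.4, -0.3]
gripper_width: 1.0
```

Emit:
{"method": "drive_tool", "body": {"translation": [[0,0,0],[0,0,0]], "twist": [0.08,0.08]}}

```text
clock: 2.4
ee_pos: [0.4252, 0.1765, 0.1995]
tool_rot: [-0.001, 0.129, 0.992, -0.001]
ft_force: [0.3, -0.0, 0.3]
gripper_width: 1.001
```

```bash
python3 - <<'E'
from h import *
go([.426,.177,.20],75)
im,d,P=snap('wrist','w1')
print(proj(np.array([.426,.177,.044]),P['mtx'],P['camera_from_world']))
E
```

```text
pos [0.4252 0.1765 0.1995] yaw 75.12 tilt z [-0.0023 -0.0027 -1.    ] j6 -2.579 clk 2.4
shift [-0.068  0.074 -0.048] twist 0.0021786319915093333
(np.float64(277.54721011043387), np.float64(199.31089147644815))
```

View pics/w1.png

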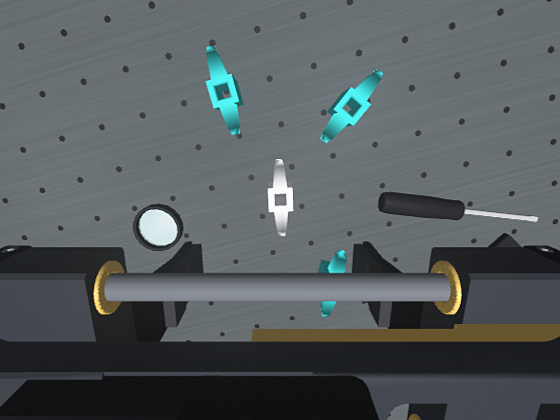

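The wrist view shows the aluminium handle at (280,199), the three teal ones at (223,92), (352,107) and (335,285), and the lens at (158,227). Next I'll refine the handle pose.

```bash
python3 - <<'E'
from h import *
im,d,K,T=load('w1'); W=world(d,K,T)
sub=np.zeros(d.shape,bool); sub[145:247,255:305]=1
m=sub&(W[...,2]>.036)&(W[...,2]<.055); p=W[m]
print(len(p),p[:,2].mean())
def plane(u,v,z):
    ray=np.array([(u-K[0,2])/K[0,0],-(v-K[1,2])/K[1,1],-1]); Ti=np.linalg.inv(T); o=Ti[:3,3]; dd=Ti[:3,:3]@ray
    return o+dd*((z-o[2])/dd[2])
v,u=np.nonzero(m); c,s,a=cv2.minAreaRect(np.stack([u,v],1).astype(np.float32)); print(c,s,a)
q=np.array([plane(x,y,.044) for x,y in zip(u,v)])
print(q.mean(0),cv2.minAreaRect(q[:,:2].astype(np.float32)))
xy=q[:,:2]-q[:,:2].mean(0); w,V=np.linalg.eigh(xy.T@xy); print(np.degrees(np.arctan2(V[1,1],V[0,1])))
cv2.imwrite('pics/c1.png',cv2.resize(im[145:250,230:330],None,fx=5,fy=5,interpolation=cv2.INTER_CUBIC)[:,:,::-1])
E
```

```text
1020 0.04306381571550119
(280.0, 197.5) (75.0, 24.0) 90.0
[0.42531315 0.18040641 0.044     ] ((0.42611515522003174, 0.17979437112808228), (0.02554512582719326, 0.08243202418088913), 75.87340545654297)
167.2961641109531
```

View pics/c1.png

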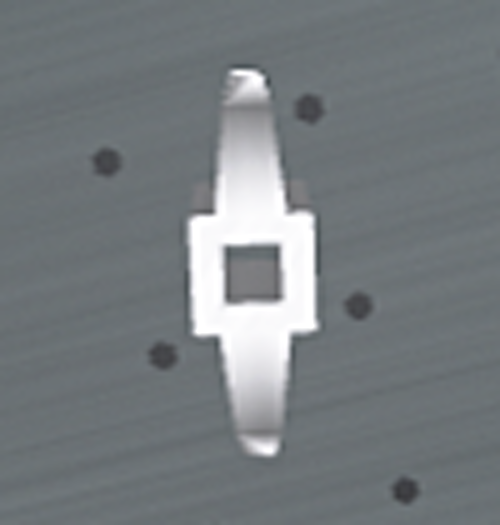

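```bash
python3 - <<'E'
from h import *
go([.4257,.1787,.011],77.3)
E
```

```text
pos [0.4252 0.1765 0.1996] yaw 75.15 tilt z [-0.0022 -0.0026 -1.    ] j6 -2.578 clk 2.45
shift [-1.6000e-02  2.8400e-01  1.8857e+01] twist -0.03744369081413889
```

Emit:
{"method": "drive_tool", "body": {"translation": [[0,0.28,4],[0,0.28,8],[0,0.28,12],[0,0.28,14.5],[0,0.28,16.5],[0,0.28,18],[0,0.28,18.8],[0,0.28,18.8]], "twist": [-0.037,-0.037,-0.037,-0.037,-0.037,-0.037,-0.037,-0.037]}}

```text
clock: 3.45
ee_pos: [0.4255, 0.1786, 0.0113]
tool_rot: [-0.001, 0.111, 0.994, -0.002]
ft_force: [-0.8, 0.0, 0.5]
gripper_width: 0.999
```

Emit:
{"method": "drive_tool", "body": {"translation": [[0,0,0],[0,0,0],[0,0,0],[0,0,0],[0,0,0],[0,0,0]], "twist": [0,0,0,0,0,0], "fingers": 1, "squeeze": 30}}

```text
clock: 4.2
ee_pos: [0.4254, 0.1786, 0.0113]
tool_rot: [-0.001, 0.111, 0.994, -0.002]
ft_force: [-0.0, -0.0, 0.4]
gripper_width: 0.402
```

```bash
python3 - <<'E'
from h import *
go([.4257,.1787,.011],77.3)
s=r.sense(); print(s['gripper_width']*87, s['ft_force'])
snap('wrist','w2')
E
```

```text
pos [0.4254 0.1786 0.0113] yaw 77.31 tilt z [-0.0028 -0.0033 -1.    ] j6 -2.545 clk 4.2
shift [-0.022  0.017  0.032] twist 0.00017742129431798929
34.93545813475798 [-0.01842084 -0.02421474  0.36765441]
```

View pics/w2.png

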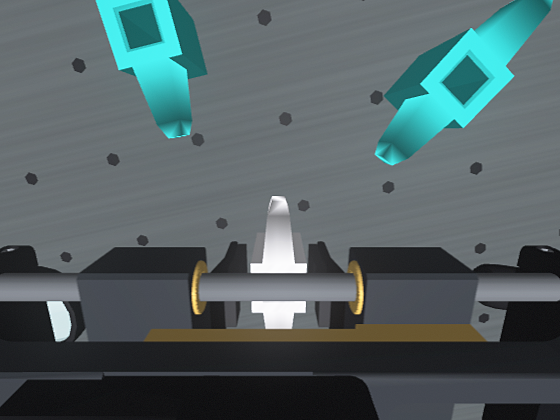

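The pads flank the boss at about (279,280), with a small gap still to close.

Emit:
{"method": "drive_tool", "body": {"translation": [[0,0,0],[0,0,0],[0,0,0],[0,0,0]], "twist": [0,0,0,0]}}

```text
clock: 4.75
ee_pos: [0.4255, 0.1787, 0.0113]
tool_rot: [-0.001, 0.111, 0.994, -0.002]
ft_force: [0.7, -0.0, 0.5]
gripper_width: 0.292
```

```bash
python3 - <<'E'
from h import *
go([.6454,.0226,.20],82.7)
s=r.sense(); print(s['gripper_width']*87, s['ft_force'],s['wrist_torque'])
E
```

```text
pos [0.4255 0.1787 0.0113] yaw 77.31 tilt z [-0.0026 -0.0031 -1.    ] j6 -2.545 clk 4.75
shift [-24.843 -10.467 -18.881] twist -0.09406483483725384
25.41256342755763 [ 0.73768093 -0.00153912  0.54711493] [ 0.17491529 -0.22769874 -0.05699018]
```

Gripped: the opening is 25.4 mm against the 26 mm boss. Lift, then view the stem from short of it.

Emit:
{"method": "drive_tool", "body": {"translation": [[0,0,-3],[0,0,-8],[0,0,-14],[-1,0,-20],[-6,-3,-21],[-12,-6,-21],[-15.5,-8.5,-21],[-15.5,-9,-21]], "twist": [0,0,0,0,-0.05,-0.09,-0.09,-0.09]}}

```text
clock: 5.75
ee_pos: [0.5583, 0.0552, 0.2196]
tool_rot: [-0.003, 0.068, 0.998, -0.002]
ft_force: [-0.6, -0.2, -2.1]
gripper_width: 0.295
```

Emit:
{"method": "drive_tool", "body": {"translation": [[0,0,0],[0,0,0]], "twist": [0,0]}}

```text
clock: 6.0
ee_pos: [0.5575, 0.0556, 0.2193]
tool_rot: [-0.003, 0.067, 0.998, -0.002]
ft_force: [0.4, 0.2, -1.6]
gripper_width: 0.294
```

```bash
python3 - <<'E'
from h import *
go([.6454,.0226,.20],82.7)
s=r.sense(); print(s['gripper_width']*87, s['ft_force'],s['wrist_torque'])
im,d,P=snap('wrist','w3')
print(proj(np.array([.6454,.0226,.118]),P['mtx'],P['camera_from_world']))
E
```

```text
pos [0.5575 0.0556 0.2193] yaw 82.26 tilt z [-0.0066 -0.0041 -1.    ] j6 -2.096 clk 6.0
shift [-9.167 -2.079  1.882] twist -0.007594277173268348
25.579413524438237 [ 0.39820464  0.18701038 -1.58461817] [ 0.09259914 -0.18918575 -0.03472037]
(np.float64(255.6498200931534), np.float64(302.65859139761574))
```

View pics/w3.png

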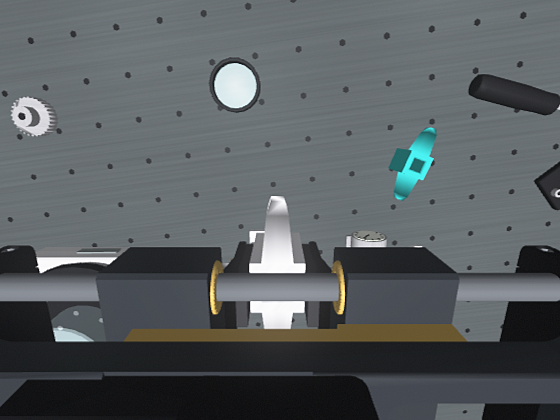

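The wrist camera looks back towards the robot (lens at (235,85)), so the stem is hidden beneath the gripper. I'll view it from beyond.

Emit:
{"method": "drive_tool", "body": {"translation": [[-5,-1,0],[-10,-2,0],[-14,-2.5,0],[-16,-3,0],[-16,-3,0],[-16,-3,0]], "twist": [0,0,0,0,0,0]}}

```text
clock: 6.8
ee_pos: [0.7113, 0.0056, 0.2188]
tool_rot: [-0.003, 0.067, 0.998, -0.002]
ft_force: [0.1, -0.1, -1.7]
gripper_width: 0.295
```

```bash
python3 - <<'E'
from h import *
go([.6454,.0226,.20],82.7)
im,d,P=snap('wrist','w4')
print(proj(np.array([.6454,.0226,.118]),P['mtx'],P['camera_from_world']))
E
```

```text
pos [0.7113 0.0056 0.2188] yaw 82.36 tilt z [-0.0067 -0.0038 -1.    ] j6 -1.94 clk 6.8
shift [6.748 0.814 1.922] twist -0.005986078374734521
(np.float64(286.52325186562535), np.float64(134.968504865406))
```

View pics/w4.png

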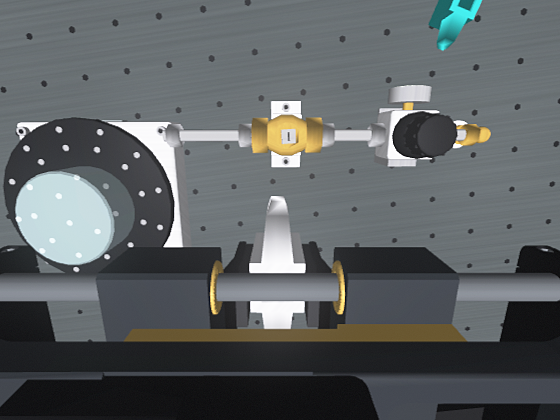

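```bash
python3 - <<'E'
from h import *
im,d,K,T=load('w4'); W=world(d,K,T)
cv2.imwrite('pics/c4.png',cv2.resize(im[105:165,240:340],None,fx=8,fy=8,interpolation=cv2.INTER_CUBIC)[:,:,::-1])
sub=np.zeros(d.shape,bool); sub[120:150,275:302]=1
m=sub&(W[...,2]>.112)&(W[...,2]<.125); q=W[m]; print(len(q),np.median(q,0),q.mean(0)); v,u=np.nonzero(m); print(u.mean(),v.mean(),u.min(),u.max(),v.min(),v.max())
# pipe direction & handle top plane
for a,b in [(185,235),(335,370)]:
    sub=np.zeros(d.shape,bool); sub[120:150,a:b]=1
    q=W[sub&(W[...,2]>.03)&(W[...,2]<.09)]; print(len(q),q.mean(0))
sub=np.zeros(d.shape,bool); sub[195:330,250:310]=1
q=W[sub&(W[...,2]>.18)]; print('handle',len(q),np.percentile(q,[2,50,98],axis=0))
cv2.imwrite('pics/c4h.png',cv2.resize(im[185:345,210:350],None,fx=5,fy=5,interpolation=cv2.INTER_CUBIC)[:600,:,::-1])
E
```

```text
204 [0.64628634 0.02402289 0.11657938] [0.64631886 0.02410943 0.11636722]
288.38235294117646 135.7941176470588 282 295 129 143
548 [ 0.6357816  -0.05571495  0.05430322]
433 [0.65528485 0.09253911 0.05371517]
handle 5976 [[ 0.67161918 -0.00507753  0.21850224]
 [ 0.69268223  0.00971627  0.25105793]
 [ 0.73236155  0.02171848  0.30689735]]
```

View pics/c4.png

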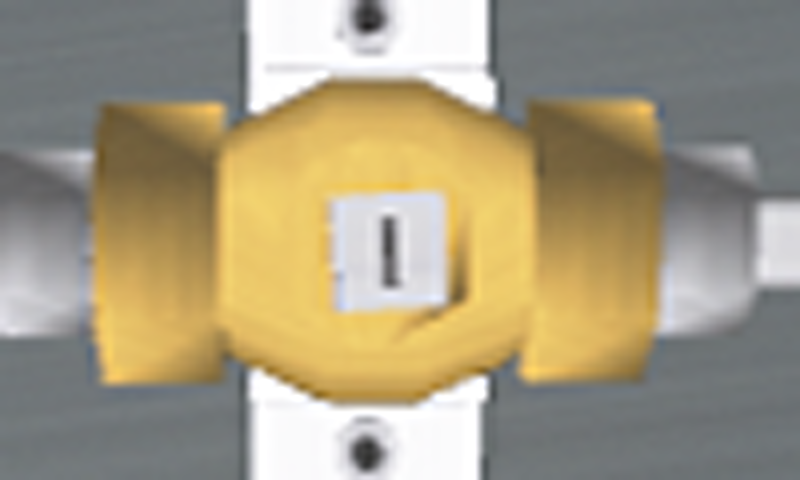

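View pics/c4h.png

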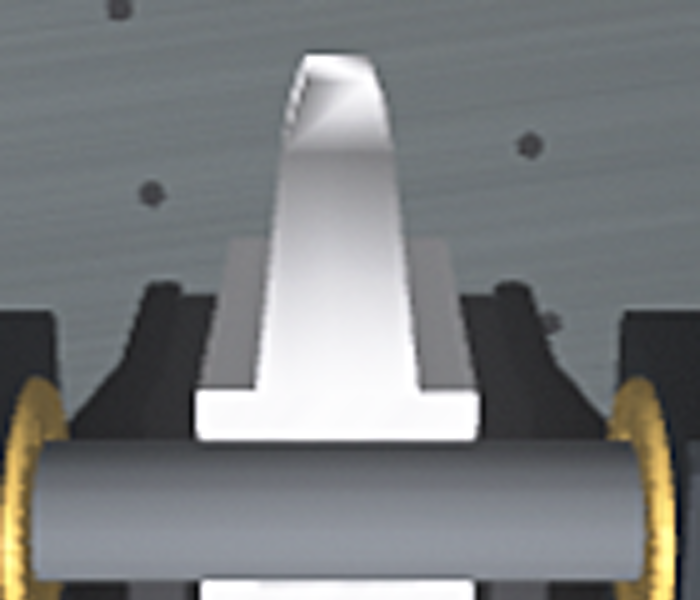

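```bash
cat >> h.py <<'E'
def plane(u,v,z,K,T):
    ray=np.array([(u-K[0,2])/K[0,0],-(v-K[1,2])/K[1,1],-1]); Ti=np.linalg.inv(T); o=Ti[:3,3]; dd=Ti[:3,:3]@ray
    return o+dd*((z-o[2])/dd[2])
E
python3 - <<'E'
from h import *
im,d,K,T=load('w4')
s,p,M=tool()
for u,v in [(249.2,262.6),(305.8,262.6)]:
    w=plane(u,v,p[2]+.0327,K,T); print('boss corner in tool mm',(M.T@(w-p)*1000).round(2))
# stem: low-saturation pixels
c=im[105:165,240:340]; c=cv2.resize(c,None,fx=8,fy=8,interpolation=cv2.INTER_CUBIC)
hsv=cv2.cvtColor(c,cv2.COLOR_RGB2HSV); m=((hsv[...,1]<70)&(hsv[...,2]>110)).astype(np.uint8)
m[:, :300]=0; m[:,480:]=0; m[:170]=0; m[330:]=0
cnt=max(cv2.findContours(m,cv2.RETR_EXTERNAL,cv2.CHAIN_APPROX_NONE)[0],key=cv2.contourArea)
rc=cv2.minAreaRect(cnt); print(rc)
f=lambda x,y:((x+.5)/8-.5+240,(y+.5)/8-.5+105)
u,v=f(*rc[0]); print(u,v, plane(u,v,.118,K,T), plane(u,v,.115,K,T))
bx=cv2.boxPoints(rc); W=[plane(*f(*b),.115,K,T) for b in bx]
for i in range(4):
    e=W[(i+1)%4]-W[i]; print(np.linalg.norm(e),np.degrees(np.arctan2(e[1],e[0]))%90)
E
```

```text
boss corner in tool mm [ 12.42 -12.23 -32.57]
boss corner in tool mm [ 12.47  13.89 -32.69]
((388.7742614746094, 251.03298950195312), (118.1961441040039, 116.78849792480469), 87.39744567871094)
288.1592826843262 135.94162368774414 [0.64636995 0.02386495 0.118     ] [0.64643035 0.02394999 0.115     ]
0.012338691088312684 84.86193441866125
0.012192655453432531 85.94409592049283
0.012491680422757266 84.90551162341258
0.012200226324148722 85.22489746639155
```

Stem at (288,136) is about (0.6458, 0.0230) after removing the bias seen on the held boss. Stem yaw is 85.1° and pipe yaw 82.5°, so the valve is shut to within 0.05 rad. Moving over the stem.

```bash
python3 - <<'E'
from h import *
go([.6458,.0230,.14],85)
E
```

```text
pos [0.7113 0.0056 0.2192] yaw 82.36 tilt z [-0.0062 -0.0038 -1.    ] j6 -1.94 clk 6.85
shift [6.678 0.892 7.956] twist -0.046033899774191166
```

Emit:
{"method": "drive_tool", "body": {"translation": [[3,0.5,0],[6,0.9,0],[6.7,0.9,3],[6.7,0.9,6],[6.7,0.9,7.5],[6.7,0.9,8],[6.7,0.9,8]], "twist": [-0.02,-0.046,-0.046,-0.046,-0.046,-0.046,-0.046]}}

```text
clock: 7.72
ee_pos: [0.6461, 0.0232, 0.1403]
tool_rot: [-0.002, 0.043, 0.999, -0.002]
ft_force: [0.1, -0.4, -1.8]
gripper_width: 0.296
```

```bash
python3 - <<'E'
from h import *
go([.6458,.0230,.099],85)
im,d,P=snap('scene','s5'); K=P['mtx'];T=P['camera_from_world']
u,v=map(int,proj(np.array([.6458,.023,.12]),K,T)); print(u,v)
cv2.imwrite('pics/s5c.png',cv2.resize(im[v-40:v+30,u-50:u+50],None,fx=7,fy=7,interpolation=cv2.INTER_CUBIC)[:,:,::-1])
E
```

```text
pos [0.6461 0.0232 0.1403] yaw 85.02 tilt z [-0.005  -0.0039 -1.    ] j6 -1.946 clk 7.725
shift [ 0.006 -0.008  4.128] twist 0.00029994026075225063
326 213
```

View pics/s5c.png

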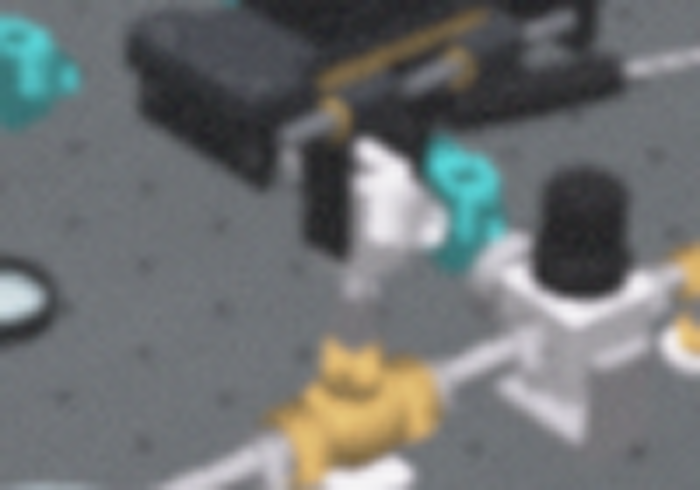

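The scene crop shows the handle directly above the stem, crop position (365,250) over (355,300). I'll descend gently, checking force.

Emit:
{"method": "drive_tool", "body": {"translation": [[0,0,0.5],[0,0,1.0],[0,0,1.3],[0,0,1.6],[0,0,1.8],[0,0,2.0]], "twist": [0,0,0,0,0,0]}}

```text
clock: 8.52
ee_pos: [0.6458, 0.0231, 0.1205]
tool_rot: [-0.003, 0.043, 0.999, -0.002]
ft_force: [-0.8, 1.1, -0.1]
gripper_width: 0.296
```

Emit:
{"method": "drive_tool", "body": {"translation": [[0,0,0.4],[0,0,0.8],[0,0,1.2],[0,0,1.6],[0,0,1.8],[0,0,1.9]], "twist": [0,0,0,0,0,0]}}

```text
clock: 9.28
ee_pos: [0.6456, 0.023, 0.1013]
tool_rot: [-0.003, 0.044, 0.999, -0.002]
ft_force: [-2.0, 0.4, -0.2]
gripper_width: 0.297
```

Emit:
{"method": "drive_tool", "body": {"translation": [[0,0,0.1],[0,0,0.2],[0,0,0.25]], "twist": [0,0,0]}}

```text
clock: 9.65
ee_pos: [0.6457, 0.023, 0.0993]
tool_rot: [-0.003, 0.043, 0.999, -0.002]
ft_force: [-4.2, -0.2, 3.3]
gripper_width: 0.297
```

Emit:
{"method": "drive_tool", "body": {"translation": [[0,0,0.1],[0,0,0.2],[0,0,0.2]], "twist": [0,0,0]}}

```text
clock: 10.02
ee_pos: [0.6457, 0.023, 0.0993]
tool_rot: [-0.002, 0.043, 0.999, -0.002]
ft_force: [-5.7, 1.2, 8.4]
gripper_width: 0.295
```

```bash
python3 - <<'E'
from h import *
go([.6457,.0230,.099],85)
s=r.sense(); print(s['ft_force'],s['wrist_torque'],s['joint_positions'].round(3))
im,d,P=snap('scene','s6'); 
u,v=326,213
cv2.imwrite('pics/s6c.png',cv2.resize(im[v-40:v+30,u-50:u+50],None,fx=7,fy=7,interpolation=cv2.INTER_CUBIC)[:,:,::-1])
E
```

```text
pos [0.6457 0.023  0.0993] yaw 85.06 tilt z [-0.0046 -0.0044 -1.    ] j6 -1.946 clk 10.025
shift [-0.003  0.001  0.028] twist 0.0010551801122487255
[-5.7435218   1.21000183  8.36699367] [ 0.39042933  1.54724653 -0.02963413] [ 0.287  0.525 -0.092  0.004 -0.959 -1.946]
```

View pics/s6c.png

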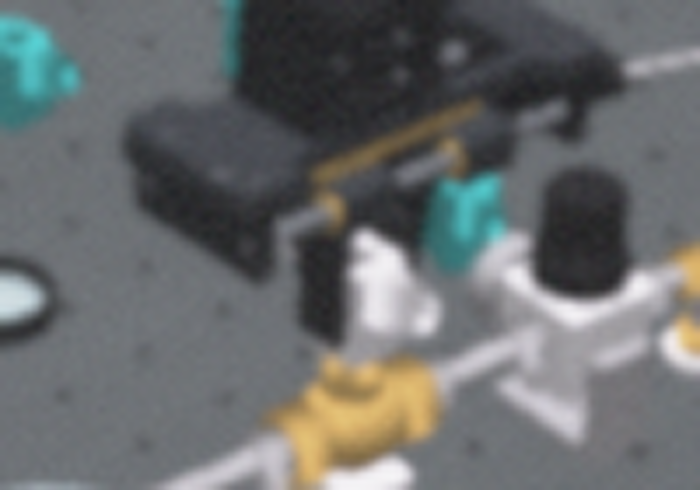

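It is fully home: a hard stop at TCP z 0.0993, which matches the foot at 0.088, and the crop shows the boss on the nut. Now turn anticlockwise.

Emit:
{"method": "drive_tool", "body": {"translation": [[0,0,0.05],[0,0,0.05],[0,0,0.05],[0,0,0.05],[0,0,0.05],[0,0,0.05],[0,0,0.05],[0,0,0.05]], "twist": [-0.1,-0.25,-0.4,-0.55,-0.7,-0.85,-1.0,-1.15], "squeeze": 45}}

```text
clock: 11.08
ee_pos: [0.6454, 0.023, 0.0993]
tool_rot: [-0.003, -0.509, 0.861, -0.001]
ft_force: [-4.3, 0.6, 4.2]
gripper_width: 0.297
```

```bash
python3 - <<'E'
from h import *
go([.6457,.0230,.099],172.5)
s=r.sense(); print(s['ft_force'],s['wrist_torque'],s['gripper_width']*87)
E
```

```text
pos [0.6454 0.023  0.0993] yaw 151.2 tilt z [-0.0047 -0.0042 -1.    ] j6 -0.792 clk 11.075
shift [-0.011 -0.028  0.035] twist -0.3718395954136667
[-4.31990177  0.62657659  4.18409828] [ 0.30722228  1.08172961 -0.19114907] 25.862754702645727
```

Emit:
{"method": "drive_tool", "body": {"translation": [[0,0,0.03],[0,0,0.03],[0,0,0.03],[0,0,0.03],[0,0,0.03]], "twist": [-0.12,-0.24,-0.34,-0.42,-0.46]}}

```text
clock: 11.7
ee_pos: [0.6456, 0.023, 0.0994]
tool_rot: [-0.003, -0.692, 0.722, -0.0]
ft_force: [-1.9, 0.4, 2.5]
gripper_width: 0.296
```

```bash
python3 - <<'E'
from h import *
go([.6457,.0230,.099],178.5)
s=r.sense(); print(s['ft_force'],s['wrist_torque'],s['gripper_width']*87)
E
```

```text
pos [0.6456 0.023  0.0994] yaw 177.6 tilt z [-0.004 -0.004 -1.   ] j6 -0.331 clk 11.7
shift [-0.002 -0.012  0.037] twist -0.015766717785547165
[-1.94355081  0.39835986  2.46467606] [ 0.13492348  0.67923893 -0.1957413 ] 25.713947204117197
```

Emit:
{"method": "drive_tool", "body": {"translation": [[0,0,0.03],[0,0,0.03],[0,0,0.03]], "twist": [-0.03,-0.06,-0.06]}}

```text
clock: 12.08
ee_pos: [0.6456, 0.023, 0.0994]
tool_rot: [0.003, 0.713, -0.701, 0.0]
ft_force: [-3.8, 1.0, 3.2]
gripper_width: 0.297
```

```bash
python3 - <<'E'
from h import *
go([.6457,.0230,.099],178.5)
s=r.sense(); print(s['ft_force'],s['wrist_torque'],s['gripper_width']*87)
E
```

```text
pos [0.6456 0.023  0.0994] yaw -178.97 tilt z [-0.0037 -0.004  -1.    ] j6 -0.271 clk 12.075
shift [-0.005 -0.008  0.035] twist -6.239045855185154
[-3.78403273  1.04636606  3.21829073] [ 0.13096442  0.98003198 -0.19131934] 25.84034097567821
```

Emit:
{"method": "drive_tool", "body": {"translation": [[0,0,0.03],[0,0,0.03],[0,0,0.03]], "twist": [-0.03,-0.05,-0.05]}}

```text
clock: 12.45
ee_pos: [0.6456, 0.023, 0.0993]
tool_rot: [0.003, 0.731, -0.683, 0.0]
ft_force: [-5.2, 0.7, 4.7]
gripper_width: 0.295
```

```bash
python3 - <<'E'
from h import *
go([.6457,.0230,.099],-178.5)
s=r.sense(); print(s['ft_force'],s['wrist_torque'],s['gripper_width']*87)
E
```

```text
pos [0.6456 0.023  0.0993] yaw -176.13 tilt z [-0.0036 -0.0038 -1.    ] j6 -0.221 clk 12.45
shift [-0.003 -0.007  0.032] twist 0.041318272272650704
[-5.18096181  0.65250136  4.71866208] [ 0.31760329  1.09291248 -0.55559249] 25.683940008759816
```

The torque jumped from 0.19 to 0.56 N m, so the stop is reached. One small extra push to confirm.

Emit:
{"method": "drive_tool", "body": {"translation": [[0,0,0.03],[0,0,0.03],[0,0,0.03]], "twist": [-0.02,-0.04,-0.04]}}

```text
clock: 12.82
ee_pos: [0.6457, 0.023, 0.0993]
tool_rot: [0.002, 0.743, -0.669, -0.0]
ft_force: [-4.0, 1.3, 6.0]
gripper_width: 0.293
```

```bash
python3 - <<'E'
from h import *
go([.6457,.0230,.099],-178.5)
s=r.sense(); print(s['ft_force'],s['wrist_torque'],s['gripper_width']*87)
E
```

```text
pos [0.6457 0.023  0.0993] yaw -173.94 tilt z [-0.0033 -0.0034 -1.    ] j6 -0.183 clk 12.825
shift [ 0.001 -0.004  0.031] twist 0.07959200904864228
[-4.02393172  1.29597396  5.9658254 ] [ 0.31954798  1.08358609 -0.85891403] 25.45481883163184
```

Firmly at the stop (0.86 N m, still seated). I'll ease back within the play so that the wings lie along the pipe without moving the stem, then release.

Emit:
{"method": "drive_tool", "body": {"translation": [[0,0,0],[0,0,0],[0,0,0],[0,0,0]], "twist": [0.07,0.13,0.19,0.19]}}

```text
clock: 13.32
ee_pos: [0.6459, 0.023, 0.0994]
tool_rot: [-0.002, -0.677, 0.736, -0.0]
ft_force: [-3.7, 0.4, 3.8]
gripper_width: 0.297
```

```bash
python3 - <<'E'
from h import *
go([.6457,.0230,.099],172.5)
s=r.sense(); print(s['ft_force'],s['wrist_torque'],s['gripper_width']*87)
E
```

```text
pos [0.6459 0.023  0.0994] yaw 175.29 tilt z [-0.0029 -0.0037 -1.    ] j6 -0.371 clk 13.325
shift [-0.002  0.022  0.035] twist 0.04870252517503489
[-3.69479945  0.40231544  3.83600008] [ 0.11644115  0.7392373  -0.02107685] 25.85919505112648
```

Torque is near zero at 175°, so the handle is free within the play. Opening.

Emit:
{"method": "drive_tool", "body": {"translation": [[0,0,0],[0,0,0],[0,0,0],[0,0,0],[0,0,0],[0,0,0],[0,0,0],[0,0,0]], "twist": [0,0,0,0,0,0,0,0], "fingers": 0.2}}

```text
clock: 14.32
ee_pos: [0.6459, 0.023, 0.0994]
tool_rot: [-0.002, -0.677, 0.736, -0.0]
ft_force: [-0.9, 0.1, 0.3]
gripper_width: 0.798
```

Emit:
{"method": "drive_tool", "body": {"translation": [[0,0,-2],[0,0,-5],[0,0,-9],[0,0,-14],[0,0,-18],[0,0,-18]], "twist": [0,0,0,0,0,0]}}

```text
clock: 15.08
ee_pos: [0.6481, 0.0238, 0.2842]
tool_rot: [0.002, -0.678, 0.735, -0.003]
ft_force: [0.3, -0.2, -0.7]
gripper_width: 0.799
```

```bash
python3 - <<'E'
from h import *
go([.6459,.0230,.099],172.5)
s=r.sense(); print(s['ft_force'],s['wrist_torque'],s['gripper_width']*87)
im,d,P=snap('wrist','w7')
print(proj(np.array([.6458,.023,.132]),P['mtx'],P['camera_from_world']))
E
```

```text
pos [0.6481 0.0238 0.2842] yaw 175.31 tilt z [ 0.0062 -0.0022 -1.    ] j6 -0.37 clk 15.075
shift [ 0.062  0.335 18.516] twist 0.048959546037490934
[ 0.27633998 -0.18832222 -0.65138085] [ 0.110505   -0.01463004 -0.00923503] 69.53393686216519
(np.float64(281.09894485728125), np.float64(198.94464319666542))
```

View pics/w7.png

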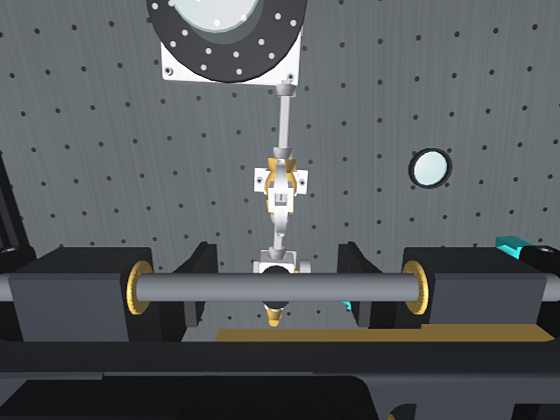

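The handle is on the stem at (280,198), with its wings along the pipe. I'll zoom in for the stem angle and height.

```bash
python3 - <<'E'
from h import *
im,d,K,T=load('w7'); W=world(d,K,T)
cv2.imwrite('pics/c7.png',cv2.resize(im[150:250,245:320],None,fx=6,fy=6,interpolation=cv2.INTER_CUBIC)[:,:,::-1])
sub=np.zeros(d.shape,bool); sub[155:245,265:297]=1
m=sub&(W[...,2]>.122)&(W[...,2]<.142); q=W[m]; print(len(q),np.percentile(q[:,2],[50,90]),cv2.minAreaRect(q[:,:2].astype(np.float32)))
xy=q[:,:2]-q[:,:2].mean(0); w,V=np.linalg.eigh(xy.T@xy); print('wing yaw',np.degrees(np.arctan2(V[1,1],V[0,1])),q.mean(0))
print('hole', W[195:202,277:285,2].round(3))
E
```

```text
1042 [0.13119851 0.13215624] ((0.6463961005210876, 0.023257844150066376), (0.08309894055128098, 0.024712326005101204), 85.20040130615234)
wing yaw 85.30251079896803 [0.64630994 0.02198313 0.13094466]
hole [[0.115 0.117 0.117 0.116 0.118 0.117 0.117 0.119]
 [0.118 0.118 0.117 0.117 0.119 0.118 0.117 0.116]
 [0.117 0.117 0.117 0.117 0.118 0.118 0.117 0.117]
 [0.116 0.116 0.118 0.118 0.118 0.117 0.116 0.117]
 [0.117 0.117 0.117 0.119 0.118 0.118 0.117 0.118]
 [0.116 0.118 0.118 0.117 0.118 0.118 0.118 0.117]
 [0.114 0.115 0.115 0.446 0.116 0.115 0.115 0.115]]
```

View pics/c7.png

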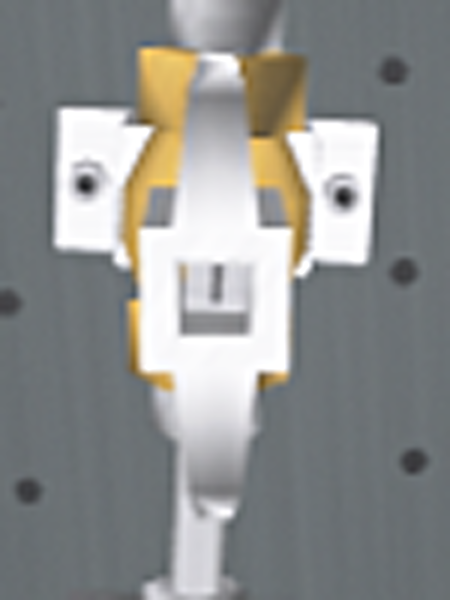

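Top face at 0.132, so fully home, with wings 3° off the pipe line and inside the play. One closer look at the stem itself.

Emit:
{"method": "drive_tool", "body": {"translation": [[-1,0,3],[-1.5,0.2,6],[-1.5,0.2,8],[-1.5,0.2,8],[-1.5,0.2,8]], "twist": [0,0,0,0,0]}}

```text
clock: 15.75
ee_pos: [0.6465, 0.0387, 0.2014]
tool_rot: [-0.0, -0.677, 0.736, -0.001]
ft_force: [0.3, -0.0, 1.6]
gripper_width: 0.798
```

```bash
python3 - <<'E'
from h import *
im,d,P=snap('wrist','w8'); K=P['mtx'];T=P['camera_from_world']
u,v=map(int,proj(np.array([.6458,.023,.118]),K,T)); print(u,v)
cv2.imwrite('pics/c8.png',cv2.resize(im[v-30:v+30,u-40:u+40],None,fx=10,fy=10,interpolation=cv2.INTER_CUBIC)[:,:,::-1])
E
```

```text
277 200
```

View pics/c8.png

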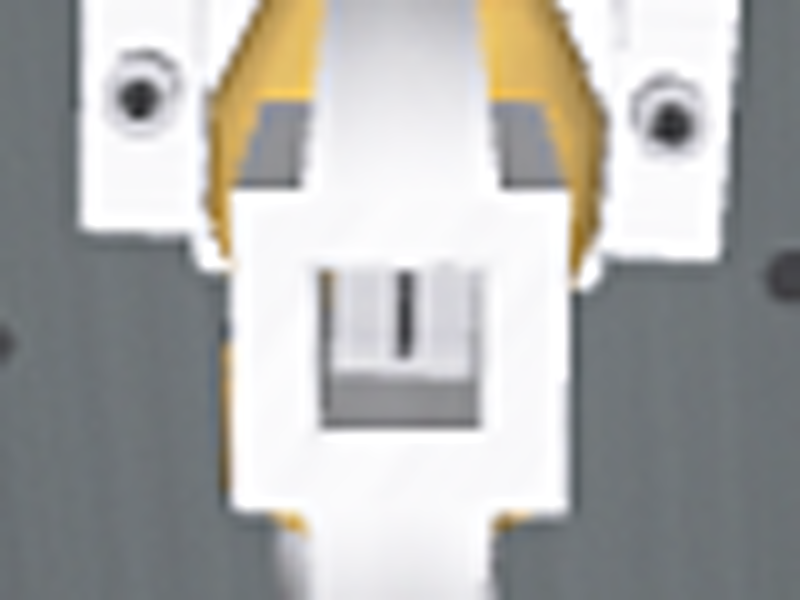

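The stem's front edge, (333,372) to (475,380), tilts about 3°. The bracket screws, (140,97) to (670,123), tilt 2.8°, so the stem is square with the housing and fully open. Retreat, a final check, then hand in.

Emit:
{"method": "drive_tool", "body": {"translation": [[0,0,-4],[0,0,-8],[0,0,-12],[0,0,-12],[0,0,-12]], "twist": [0,0,0,0,0]}}

```text
clock: 16.42
ee_pos: [0.6462, 0.0391, 0.3222]
tool_rot: [0.0, -0.677, 0.736, -0.001]
ft_force: [-0.5, -0.1, -0.7]
gripper_width: 0.801
```

```bash
python3 - <<'E'
from h import *
im,d,P=snap('scene','s9'); print(r.sense()['clock'])
E
```

```text
16.475
```

View pics/s9.png

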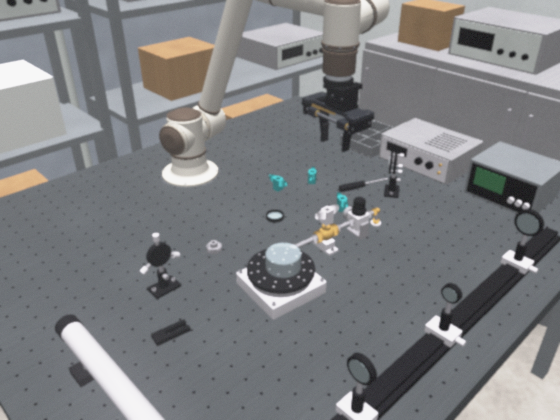

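The handle sits on the valve at (327,215), the gripper is clear, and everything else is where it was.

```bash
python3 -c "
from station import r
print(r.sign_off())"
```

```text
the job is handed in; nothing more can be done
None
```

The aluminium handle is seated on the stem, and the valve is turned a quarter turn anticlockwise to its stop. I signed the job off at 16.5 s with the gripper open and clear; no verdict was reported.

- **Fitting:** I pushed the handle down onto the stem with its wings across the pipe. It met a hard stop with the foot at about 88 mm, the nut's height, at roughly 10 N.
- **Turning:** Torque stayed near 0.19 N m while turning, then rose to 0.86 N m at the stop. I eased the handle back within its play before letting go.
- **Last checks:** The handle's top is at 132 mm, which is fully home. The stem lies square with the housing, at 90° to within about 1°. The wings lie about 3° off the pipe line, inside the 6° play.
- **Other things:** The glass blank and the other loose things look unmoved in the last scene picture; I compared them by eye and did not measure them.

No check failed. The wrist and top cameras differed by 1–2 mm on the stem's position, within calibration.

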